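# Trace the parting seam of a clamped plaster mould

## Task

Draw the sliding clamp jaw fully back off the plaster mould and leave it there, then take the ball stylus (the tool with the plain square handle) from the tool rack and run its tip gently down inside the whole seam groove, slowly and steadily (about 5 cm/s or less), starting at the end the jaw had covered and finishing at the other end. Then hang the stylus upright by its collar in the same fork it came from, and leave everything else undisturbed.

Things in the scene. Friction and masses are not known exactly. Their poses are not given: they have to be found in the camera images.
- mould: white plaster block 160 x 90 x 44 mm on a fixed plywood board (x -100 to +190, 112 wide, 18 thick). Origin on the table under the block's centre; x along it towards the jaw, z up. On top an open dog-leg groove (the seam) runs along it: straight, diagonal, straight; 13 mm wide, 8 deep, floor at z = 62 mm, raised rims to z = 70 mm, closed 8 mm beyond seam0 and seam6.
- seam0 (a point): point on the centre line of the groove's floor: start, the end the jaw covers. Axes as the mould.
- seam1 (a point): point on the centre line of the groove's floor: first straight. Axes as the mould.
- seam2 (a point): point on the centre line of the groove's floor: first bend. Axes as the mould.
- seam3 (a point): point on the centre line of the groove's floor: middle of the diagonal. Axes as the mould.
- seam4 (a point): point on the centre line of the groove's floor: second bend. Axes as the mould.
- seam5 (a point): point on the centre line of the groove's floor: last straight. Axes as the mould.
- seam6 (a point): point on the centre line of the groove's floor: end, the end far from the jaw. Axes as the mould.
- jaw (a joint): aluminium hold-down jaw sliding along the mould's x axis, in m: 0 = fully over the mould, its lip (76 mm wide, z = 73 to 87 mm) covering the seam0 end of the groove; 0.050 = fully drawn back, away from the mould, at its stop. It stays where left; about 2 N moves it.
- jaw_grip (a point): centre of the top of the jaw's dark steel paddle handle, an upright plate 16 mm thick (along mould x), 50 mm wide (along mould y), 45 mm tall, standing on the lip, its top 132 mm above the table. Moves with the jaw.
- stylus: ball stylus, 171 mm long, hanging upright by its collar in a fork of the rack: plain square handle 16 x 16 mm (6 to 66 mm above origin), collar 30 mm across, 6 thick, below it a shaft 12 mm across for 62 mm, then a thin steel pin 6 mm across ending in a 7 mm ball. Origin: centre of the collar's underside; z up the handle; x, y normal to the handle's flats.
- stylus_tip (a point): lowest point of the ball of the stylus, 105 mm below its origin. Same axes as the stylus.
- rack: wooden tool rack fixed to the table: a level comb 210 mm wide, 8 thick, its top 125 mm above the table, with three forks at y = -70, 0, +70 mm: slots 18 mm wide, open towards rack -x (mouth 30 mm in front of the fork's centre), closed 12 mm behind. Only the tools rise above the comb. Origin on the table under the middle fork; z up.
- loop_tool: wooden tool hanging by its collar in a fork of the rack like the stylus, 171 mm long or less; thin round handle with a ball knob 30 mm across on top (68 mm above its origin), and a flat steel wire loop 28 mm wide below. Bystander. Origin: centre of the collar's underside, z up.
- knife_tool: wooden tool hanging by its collar in a fork of the rack like the stylus, 171 mm long or less; flat paddle handle 34 x 10 mm (to 66 mm above its origin), and a flat steel blade 20 mm wide below. Bystander. Origin: centre of the collar's underside, z up.
- stand: steel rod stand, 165 mm tall, round foot 72 mm across, a small dark clamp near its top. Bystander. Origin at the centre of its underside.
- figure: model of a long-tailed animal, 120 mm long (x from -56 head to +64 tail), 110 mm tall. Bystander. Origin between its feet.
- jar: lidded jar, 64 mm across, 85 mm tall. Bystander. Origin at the centre of its underside.
Mind the look-alikes: they are no part of the job. Leave any pink look-alike of the stylus alone.

How it is judged:
By the outcome, as a careful person would: the job done as asked, in the order asked, and still so for the second after the job is handed in, with the robot touching nothing.
It also fails if it takes over 72 s, if anything falls off the work surface, if the arm or the gripper's body presses on something with over 40 N, if the wrist force passes 120 N, or if a joint passes its speed limit or range.

## Robot

A 7-joint arm with a two-finger parallel gripper is mounted at the origin on the work surface. World frame = base frame: x ahead of the robot, y to its left, z up, the work surface at z = 0. Lengths are in mm, angles in rad, forces in N, time in s.
With the tool pointing down it reaches from about 425 to 875 mm from the base axis. Payload 8.4 kg.
Tool frame: the origin (TCP) lies at the centre of the arm's flange, where the gripper is bolted on; the fingertips stand 182 mm ahead of it and the grasp point (between the pads) lies 164 mm ahead of it (manip.hold_point_z is the distance from the TCP to the grasp point, in mm); z points along the fingers, y is the line along which they close (so a half turn about z gives the same grasp; the last joint's range is limited). The gripper opens to 87 mm and grips with 3 to 60 N. Pads are 19 mm wide; open, the fingers measure 117 mm over their backs; the gripper's body (75 mm by 190 mm) begins 51 mm behind the grasp point.
Start: joints at [-1.444, 0.333, 0.04, 1.465, -0.013, 1.343, -0.059], TCP at [145.532, 633.478, 404.746] pointing down, gripper open.
Joint ranges: [-2.58, 2.58], [-0.38, 2.09], [-1.3, 1.39], [0.25, 2.4], [-1.5, 4.64], [0.08, 2.09], [-2.65, 2.65]. Speed limits (rad/s): [2.22, 2.22, 2.79, 2.79, 3.14, 3.14, 3.14].

## Interface

Orientations are given as a unit quaternion [x, y, z, w].
In Python, from workcell import manip gives the robot as it stands. Calls block until the motion is done:
- manip.goto(position, orientation): joint-space move of the TCP to a pose.
- manip.servo_line(position, ori=None, feed=150, max_force=None): straight line of the TCP; ori=None keeps the orientation; feed is the mean speed in mm/s. With max_force (N) it stops when the force on the tool has changed by that much, and returns True; else False.
- manip.move_j(angles): joint-space move.
- manip.command_gripper(opening, strength=None): opening from 0.0 (shut) to 1.0 (fully open); strength is the grip in N (None keeps the last); returns when the fingers have stopped.
- manip.pause(seconds).
- manip.inverse_kinematics(position, orientation): joint angles nearest the present ones, or None.
- manip.capture(name): name is "scene" or "top" or "wrist"; returns a dict with "pixels" (480x640x3 uint8, blue, green, red), "fx", "fy", "cx", "cy" (pixels), "distortion" ([k1, k2, p1, p2, k3] as OpenCV has them; the pictures are not rectified), "R" (3x3) and "t" (3): a world point X has camera coordinates R X + t. Camera axes: x right, y down, z forward; pixel columns grow to the right and rows downward; lengths in mm; the calibration is good to about 2 mm. A picture is of the moment at which its call begins. There is no depth.
A pose or a line that the arm cannot do raises manip.IKError and nothing moves.
- manip.sign_off(): hands the job in; it is judged then, once.
Readings, each from a call of its own:
- manip.get_t(): time.
- manip.get_joint_pos(): joint angles.
- manip.get_joint_vel(): joint speeds.
- manip.get_effort(): joint torques, N m.
- manip.get_tool_pos(): TCP position.
- manip.get_tcp_rot(): TCP orientation.
- manip.get_wrist_force(): force on the tool from outside, world axes, zero at the start.
- manip.get_torque(): the same for the moment, N m.
- manip.get_opening(): opening from 0.0 (shut) to 1.0 (fully open).
- manip.get_grasp_force(): force on a finger pad.
Only numpy, scipy, OpenCV 4.12 (cv2) and the standard library are available. Lean on these libraries where they do the work, as an engineer would, in place of code of your own. Each camera call takes 0.05 s, during which the arm holds its last target. There are 200 camera calls.

## Working session

There is one attempt and no reset: what is moved stays moved. The work goes in short steps, each a Python script; the robot and the scene stay as the last script left them, time stands still between calls to the robot, and variables do not carry over. Pictures are saved under pics/ and viewed, at most 10 in all, crops included, and the job is handed in when it is done.

```bash
mkdir -p pics; ls; python3 - <<'E'
from workcell import manip
import cv2,numpy as np
for n in ["scene","top"]:
    c=manip.capture(n); cv2.imwrite(f"pics/{n}0.png",c["pixels"])
    print(n,c["fx"],c["cx"],c["cy"],c["distortion"],np.round(c["R"],3).tolist(),np.round(c["t"],1))
print(manip.get_t(),manip.get_tcp_rot())
E
```

```text
pics
scene 616.68017336622 317.4210345625079 238.02778010716918 [-0.05029959  0.          0.          0.          0.        ] [[-0.727, 0.686, 0.012], [0.566, 0.61, -0.554], [-0.388, -0.396, -0.832]] [ 434.7 -275.5 1358.7]
top 621.9945313651442 317.9782631896673 241.8647825261074 [-0.21167788  0.          0.          0.          0.        ] [[-0.017, -1.0, -0.024], [-0.986, 0.021, -0.165], [0.165, 0.021, -0.986]] [  28.7  619.4 1291.4]
0.1 [ 1.12686153e-01  9.93630356e-01 -7.38645658e-04 -1.75616454e-05]
```

View pics/scene0.png

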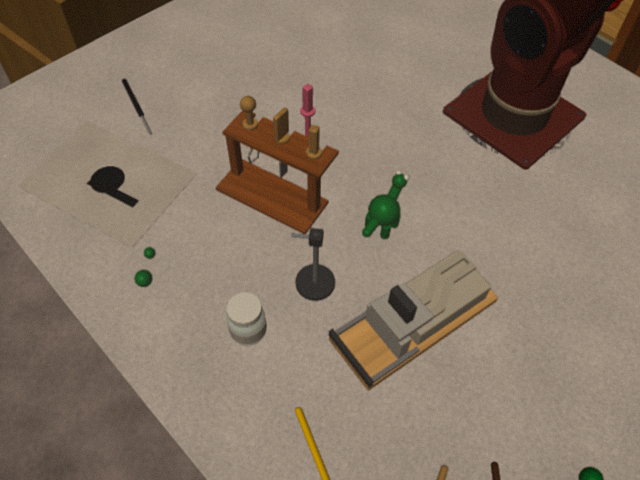

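View pics/top0.png

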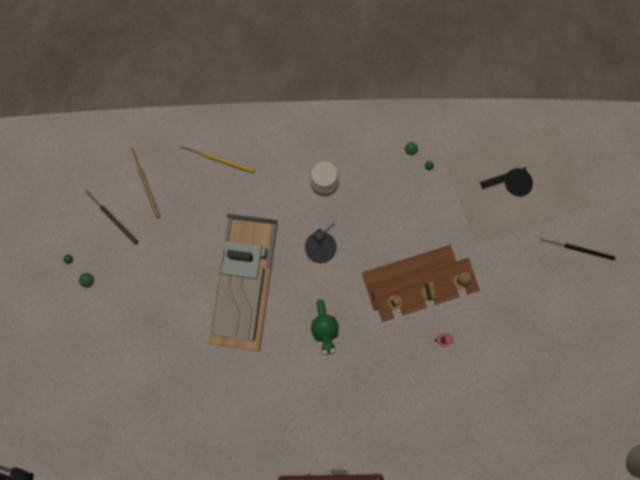

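The scene shows the mould and jaw (top view, jaw handle at about (240,256), groove from (232,280) to (250,338)). The rack is at right with the square-handled stylus in the leftmost fork (395,302), the knife at (428,291) and the loop at (464,279). The pink look-alike stands in front at (445,340).

```bash
cat > h.py <<'E'
from workcell import manip
import cv2,numpy as np
from scipy.spatial.transform import Rotation as Ro
def K(c): return np.array([[c["fx"],0,c["cx"]],[0,c["fy"],c["cy"]],[0,0,1.]])
def unproj(c,px,z):
    p=cv2.undistortPoints(np.array(px,float).reshape(-1,1,2),K(c),np.array(c["distortion"]))[:,0]
    R=np.array(c["R"]);o=-R.T@c["t"]
    d=np.c_[p,np.ones(len(p))]@R
    return o+d*((np.broadcast_to(z,len(p))-o[2])/d[:,2])[:,None]
def proj(c,X):
    return cv2.projectPoints(np.array(X,float).reshape(-1,1,3),cv2.Rodrigues(np.array(c["R"]))[0],np.array(c["t"],float),K(c),np.array(c["distortion"]))[0][:,0]
def quat(yaw): # tool down, tool y axis (closing line) at world angle yaw
    y=np.array([np.cos(yaw),np.sin(yaw),0]);z=np.array([0,0,-1.]);x=np.cross(y,z)
    return Ro.from_matrix(np.c_[x,y,z]).as_quat()
def snap(n,f):
    c=manip.capture(n);cv2.imwrite("pics/"+f,c["pixels"]);np.save("pics/"+f[:-4]+".npy",c,allow_pickle=True);return c
def load(f): return np.load("pics/"+f+".npy",allow_pickle=True).item()
E
python3 - <<'E'
from h import *
c=manip.capture("top")
print("handle",unproj(c,[[228,255],[252,257],[240,256]],132))
print("board corners",unproj(c,[[228,216],[277,220],[211,345],[259,350]],18))
print("stylus top,knife,loop",unproj(c,[[395,302],[428,291],[464,279]],[180,180,190]))
print("rack comb front/back",unproj(c,[[380,318],[478,290],[470,262],[372,293]],125))
print("pink",unproj(c,[[445,340]],170))
s=manip.capture("scene")
print("scene stylus top",unproj(s,[[314,128]],191), "grip",unproj(s,[[401,298]],132),"knife",unproj(s,[[282,112]],191),"loop",unproj(s,[[248,103]],193))
w=manip.capture("wrist"); R=np.array(w["R"]);o=-R.T@w["t"]
print("wrist cam at",o,"tcp",manip.get_tool_pos(),"axis",R[2],R[0],w["fx"],w["distortion"],Ro.from_quat(manip.get_tcp_rot()).as_matrix())
E
```

```text
handle [[583.16784311 198.91454863 132.        ]
 [578.09373343 149.59118974 132.        ]
 [580.62841923 174.19592175 132.        ]]
board corners [[688.79424263 218.879667    18.        ]
 [676.975489   108.2076679   18.        ]
 [401.51391181 255.78192226  18.        ]
 [389.8492353  149.89192126  18.        ]]
stylus top,knife,loop [[ 477.93145499 -132.12073068  180.        ]
 [ 497.58634875 -196.89350191  180.        ]
 [ 518.08401663 -266.51569486  190.        ]]
rack comb front/back [[ 450.19288338 -106.47349958  125.        ]
 [ 501.44089675 -308.40442415  125.        ]
 [ 559.23337636 -294.76811698  125.        ]
 [ 500.84262538  -91.80971594  125.        ]]
pink [[ 402.39711157 -228.11567258  170.        ]]
scene stylus top [[ 482.14974503 -134.5378288   191.        ]] grip [[589.11379688 176.54788812 132.        ]] knife [[ 497.24204409 -201.07158126  191.        ]] loop [[ 528.15151695 -257.41755561  193.        ]]
wrist cam at [ 68.79143962 651.51227053 384.97584879] tcp [145.4928033  633.42429737 404.33078212] axis [ 0.28271001 -0.0665505  -0.95689398] [ 0.22503311  0.97435028 -0.00127954] 364.18014565754726 [-0.04759541  0.          0.          0.          0.        ] [[-9.74624498e-01  2.23846092e-01 -1.23842720e-04]
 [ 2.23846119e-01  9.74624184e-01 -7.83652088e-04]
 [-5.47173471e-05 -7.91488235e-04 -9.99999685e-01]]
```

```bash
python3 - <<'E'
from h import *
y=np.radians(-6.8)
for k in (y,y+np.pi):
    print(np.round(manip.inverse_kinematics([560,177,430],quat(k)),2) if manip.inverse_kinematics([560,177,430],quat(k)) is not None else None)
manip.goto([560,177,430],quat(y))
c=snap("wrist","w1.png")
print(manip.get_t(),manip.get_tool_pos(),proj(c,[[581,175,132],[495,190,62]]))
E
```

```text
[-0.95  0.22  0.67  1.61 -0.14  1.36 -0.38]
[ 0.48  0.38 -1.1   1.55  0.34  1.43  2.38]
2.5083 [559.67942946 178.38373194 429.79048044] [[343.8112595  230.2233088 ]
 [249.98981117 205.39948867]]
```

View pics/w1.png

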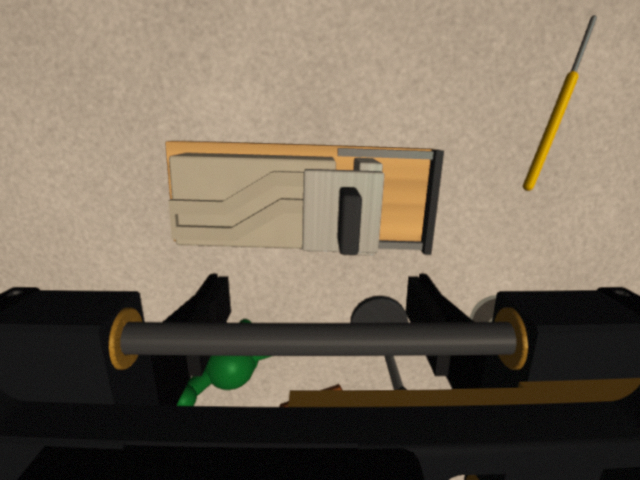

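The paddle's top face is at about (350,224) and the groove is visible from (176,215) to (303,180). I'll grip the paddle and draw the jaw back.

```bash
python3 - <<'E'
from h import *
c=load("w1")
print(unproj(c,[[340,224],[361,224],[350,224]],132), unproj(c,[[170,156],[335,157],[177,243],[303,249]],62),unproj(c,[[167,142],[441,151],[433,253]],18))
y=np.radians(-6.8); q=quat(y)
g=unproj(c,[[350,224]],132)[0]; x=np.array([np.cos(y),np.sin(y),0])
manip.command_gripper(0.7,20)
manip.goto([g[0],g[1],340],q)
manip.servo_line([g[0],g[1],117+164],q,feed=120,max_force=10)
manip.command_gripper(0.0,20)
print("grip",manip.get_opening()*87,manip.get_grasp_force(),manip.get_tool_pos())
p=np.array(manip.get_tool_pos()); 
hit=manip.servo_line((p+56*x).tolist(),q,feed=50,max_force=22)
p2=np.array(manip.get_tool_pos());print(hit,(p2-p)@x,manip.get_wrist_force(),manip.get_t())
E
```

```text
[[578.49294774 180.47025217 132.        ]
 [595.04583474 178.52977333 132.        ]
 [586.37236612 179.54622442 132.        ]] [[427.31606367 246.33670698  62.        ]
 [582.45424434 226.57723511  62.        ]
 [414.38859841 160.39263999  62.        ]
 [540.75927712 139.17465735  62.        ]] [[409.38316798 259.54413519  18.        ]
 [696.53722381 216.11316075  18.        ]
 [684.8403368  101.79883378  18.        ]]
grip 15.999665523698892 19.968037116341293 [586.3266365  179.51700355 280.98147407]
True 45.1072908099006 [-4.66809891  1.03892298  7.86718655] 6.0417
```

```bash
python3 - <<'E'
from h import *
y=np.radians(-6.8); q=quat(y);x=np.array([np.cos(y),np.sin(y),0])
p=np.array(manip.get_tool_pos());f=manip.get_wrist_force()
hit=manip.servo_line((p+12*x).tolist(),q,feed=30,max_force=25)
p2=np.array(manip.get_tool_pos());print(hit,(p2-p)@x,p2,f,manip.get_wrist_force())
manip.command_gripper(0.7)
p=np.array(manip.get_tool_pos());print(p)
manip.servo_line([p[0],p[1],350],q,feed=150)
m=np.array([495,190])
manip.goto([m[0]+5,m[1]-15,400],q)
c=snap("wrist","w2.png"); print(manip.get_t())
E
```

```text
True 1.1506096992071195 [632.16101326 173.217001   280.54217932] [-4.66809891  1.03892298  7.86718655] [-3.44095242 -0.66611178  7.43091984]
[630.9014389  172.85547326 279.74248843]
8.5917
```

View pics/w2.png

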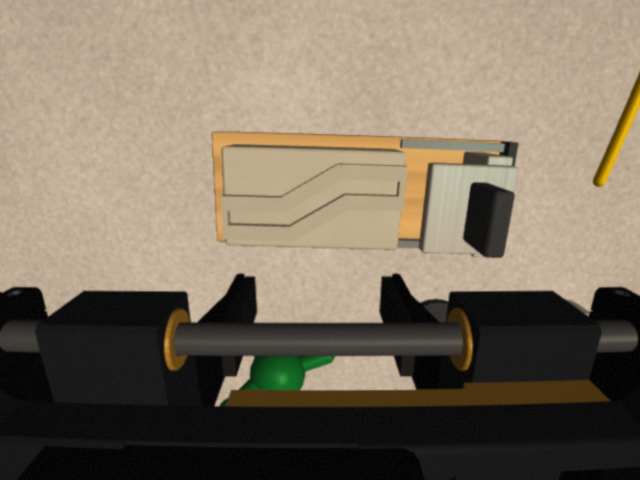

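```bash
python3 - <<'E'
import cv2
i=cv2.imread("pics/w2.png")[125:262,205:415]
i=cv2.convertScaleAbs(i,alpha=1.6,beta=-60)
cv2.imwrite("pics/w2c.png",cv2.resize(i,None,fx=3.8,fy=3.8,interpolation=cv2.INTER_CUBIC))
E
```

```text
(no output)
```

View pics/w2c.png

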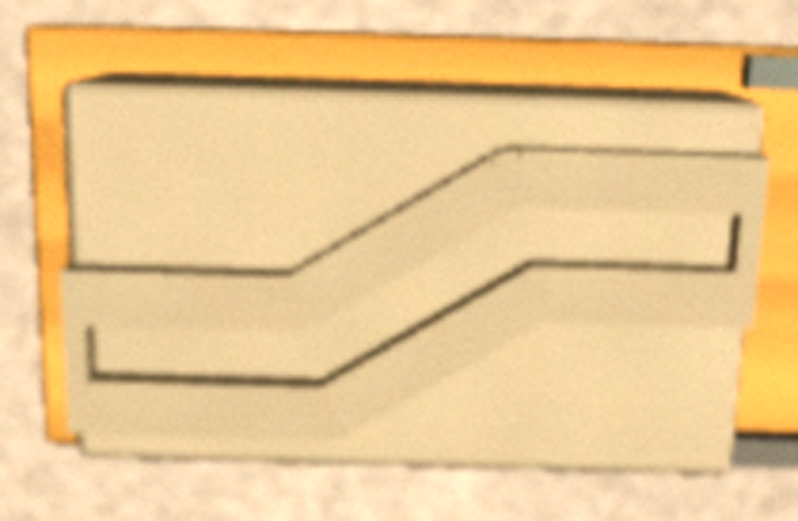

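```bash
python3 - <<'E'
from h import *
c=load("w2")
f=lambda L,z: unproj(c,np.array(L)/3.8+[205-.37,125-.37],z)[:,:2]
lo=f([[95,374],[319,378],[528,261],[731,264]],62)      # -y floor edge
up=f([[95,328],[300,330],[505,211],[735,214]],70)      # +y rim edge
blk=f([[75,87],[757,108],[733,467],[82,454]],62)
for A in (lo,up,blk): print(A.round(1).tolist())
for A in (lo,up):
  print([np.degrees(np.arctan2(*(A[i+1]-A[i])[::-1])).round(2) for i in range(3)])
for i,j in ((0,1),(3,2)): print(np.degrees(np.arctan2(*(blk[j]-blk[i])[::-1])), np.linalg.norm(blk[j]-blk[i]))
y=np.radians(-7.2);M=np.array([[np.cos(y),np.sin(y)],[-np.sin(y),np.cos(y)]])
o=blk.mean(0);print(o)
for A in (lo,up,blk): print(((A-o)@M.T).round(1).tolist())
E
```

```text
[[420.3, 179.0], [473.3, 171.6], [525.6, 193.8], [572.6, 187.6]]
[[424.6, 191.7], [471.5, 185.6], [521.2, 207.3], [572.6, 200.6]]
[[428.2, 245.5], [580.6, 222.6], [570.3, 137.5], [413.3, 159.5]]
[np.float64(-7.87), np.float64(23.0), np.float64(-7.56)]
[np.float64(-7.42), np.float64(23.59), np.float64(-7.43)]
-8.54263902861543 154.1018271841157
-7.991804623652958 158.5056773769337
[498.07830071 191.28868678]
[[-75.7, -22.0], [-22.1, -22.6], [27.0, 6.0], [74.4, 5.7]]
[[-73.0, -8.8], [-25.6, -9.0], [20.9, 18.8], [72.8, 18.5]]
[[-76.1, 45.1], [77.9, 41.5], [78.4, -44.4], [-80.1, -42.2]]
```

```bash
python3 - <<'E'
from h import *
for k in (104.5,-75.5,14.5,-165.5):
  for P in ([480,-133,430],[480,-133,500],[565,195,500],[565,195,376],[430,184,376]):
    j=manip.inverse_kinematics(P,quat(np.radians(k))); print(k,P,None if j is None else np.round(j,2))
q=quat(np.radians(14.5))
manip.servo_line([500,100,430],q,feed=250)
manip.goto([475,-140,430],q)
c=snap("wrist","w3.png"); print(manip.get_t(),manip.get_tool_pos(),proj(c,[[480,-133,191],[480,-133,125]]))
E
```

```text
104.5 [480, -133, 430] [-0.84 -0.05  1.01  1.82  0.05  1.34  1.98]
104.5 [480, -133, 500] [-0.9  -0.11  1.02  1.71  0.1   1.49  1.93]
104.5 [565, 195, 500] [-0.88  0.21  0.57  1.47 -0.11  1.5   1.51]
104.5 [565, 195, 376] [-0.84  0.26  0.52  1.66 -0.14  1.26  1.53]
104.5 [430, 184, 376] [-1.08 -0.05  0.57  1.95  0.03  1.23  1.3 ]
-75.5 [480, -133, 430] [-0.92 -0.06  1.08  1.83  0.06  1.35 -1.17]
-75.5 [480, -133, 500] [-0.95 -0.12  1.06  1.71  0.11  1.49 -1.22]
-75.5 [565, 195, 500] [-1.07  0.24  0.81  1.48 -0.17  1.5  -1.58]
-75.5 [565, 195, 376] [-1.06  0.3   0.81  1.67 -0.23  1.27 -1.53]
-75.5 [430, 184, 376] [-1.18 -0.06  0.67  1.96  0.04  1.23 -1.85]
14.5 [480, -133, 430] [-0.86 -0.05  1.02  1.83  0.05  1.34  0.41]
14.5 [480, -133, 500] [-0.91 -0.11  1.03  1.71  0.1   1.49  0.36]
14.5 [565, 195, 500] [-0.98  0.22  0.7   1.47 -0.14  1.5  -0.03]
14.5 [565, 195, 376] [-0.98  0.28  0.7   1.67 -0.19  1.26  0.01]
14.5 [430, 184, 376] [-1.13 -0.06  0.61  1.96  0.03  1.23 -0.27]
-165.5 [480, -133, 430] None
-165.5 [480, -133, 500] None
-165.5 [565, 195, 500] None
-165.5 [565, 195, 376] [ 0.51  0.52 -1.23  1.59  0.5   1.38  2.62]
-165.5 [430, 184, 376] None
10.125 [ 475.75721749 -137.68831864  429.84962408] [[324.71816781 248.33279367]
 [323.29803209 221.63870431]]
```

View pics/w3.png

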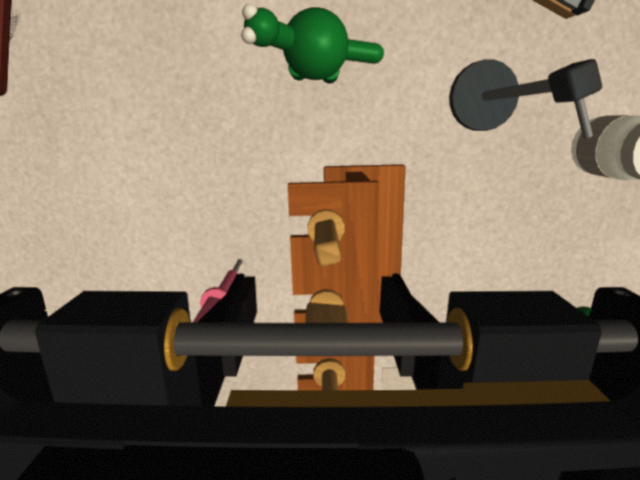

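The stylus top is at about (328,254), with its collar at (326,225) in the fork. I need a zoom for its yaw.

```bash
python3 - <<'E'
import cv2
i=cv2.imread("pics/w3.png")[175:275,280:380]
cv2.imwrite("pics/w3c.png",cv2.resize(cv2.convertScaleAbs(i,alpha=1.4),None,fx=6,fy=6,interpolation=cv2.INTER_CUBIC))
E
```

```text
(no output)
```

View pics/w3c.png

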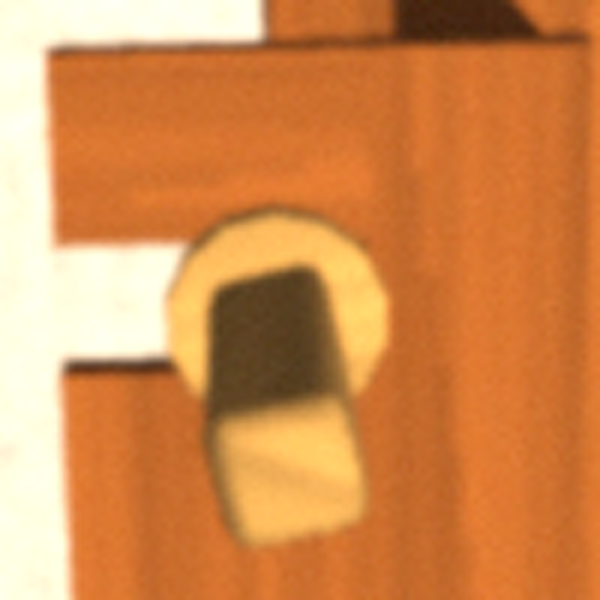

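```bash
python3 - <<'E'
from h import *
c=load("w3")
f=lambda L,z: unproj(c,np.array(L)/6+[280-.4,175-.4],z)[:,:2]
t=f([[212,412],[345,398],[367,520],[245,547]],191)
d=lambda a:np.degrees(np.arctan2(a[1],a[0])).round(1)
print(t.round(1).tolist(),t.mean(0),[d(t[1]-t[0]),d(t[2]-t[3]),d(t[0]-t[3]),d(t[1]-t[2])])
b=f([[213,290],[318,268]],131);print("base",d(b[1]-b[0]),b)
print("collar",f([[278,312],[168,312],[389,312],[278,207]],131))
s=f([[58,243],[180,243],[65,368],[165,367],[48,50],[585,40],[75,590]],125);print("slot",s.round(1).tolist(),d(s[1]-s[0]),d(s[3]-s[2]),d(s[5]-s[4]),d(s[4]-s[6]))
E
```

```text
[[473.1, -131.3], [486.3, -126.2], [492.3, -138.9], [480.4, -145.2]] [ 483.02668206 -135.41830472] [np.float64(20.9), np.float64(27.9), np.float64(117.5), np.float64(115.2)]
base 26.8 [[ 473.47466234 -134.14272451]
 [ 486.15036142 -127.73539143]]
collar [[ 482.5913837  -134.90072248]
 [ 468.4407845  -138.58046205]
 [ 496.87398254 -131.18508792]
 [ 478.90859063 -121.09062382]]
slot [[452.0, -134.6], [467.9, -130.5], [457.0, -151.5], [470.2, -147.9], [444.7, -109.6], [512.6, -90.6], [465.9, -183.1]] 14.6 15.2 15.7 106.0
```

```bash
python3 - <<'E'
from h import *
q=quat(np.radians(25.)); s=[482.8,-135.2]
manip.command_gripper(0.5,40)
manip.goto([*s,400],q)
print(manip.servo_line([*s,331],q,feed=90,max_force=8), manip.get_tool_pos())
manip.command_gripper(0.0,40)
g=np.array(manip.get_tool_pos()); np.save("grasp.npy",g)
print(g,manip.get_opening()*87,manip.get_grasp_force(),manip.get_wrist_force())
manip.servo_line([*g[:2],345],q,feed=60)
manip.servo_line([*g[:2],500],q,feed=170)
print(manip.get_opening()*87,manip.get_wrist_force(),manip.get_tool_pos())
# above seam0: floor end (572.6+..)
manip.goto([562,195,500],q)
manip.servo_line([562,195,331+(75-20)],q,feed=130,max_force=8)   # tip z=75
print(manip.get_tool_pos(),manip.get_wrist_force(),manip.get_t())
c=snap("wrist","w4.png")
print(proj(c,[[562,195,75],[562,195,62],[447.5,182,62],[497.9,189.5,62]]))
E
```

```text
False [ 482.9996693  -135.36491562  331.47627013]
[ 482.78880552 -135.18498689  331.00758566] 15.718637896094158 40.00001973006874 [-0.59070991  0.31248376 -0.57735737]
15.974636320024766 [-0.25335277  0.30606464 -1.33578237] [ 482.57427905 -135.07322295  499.01089884]
[562.29653566 194.92088134 386.88008365] [-0.13045442 -0.32608806 -0.73399417] 16.3583
[[315.82968561 223.27070495]
 [315.89446888 219.338246  ]
 [186.23037005 177.60709076]
 [244.81665337 194.32081281]]
```

View pics/w4.png

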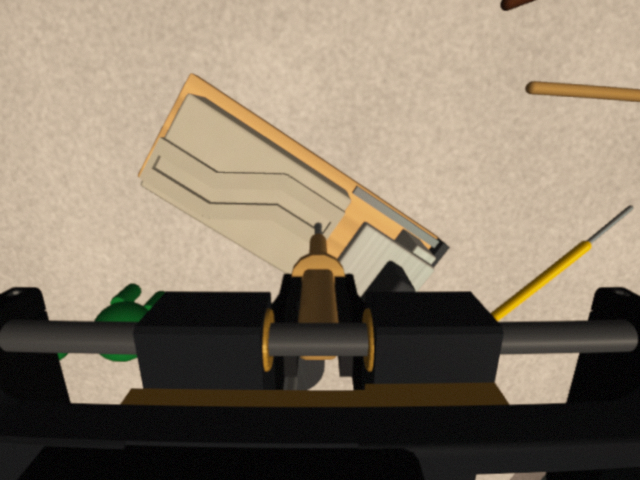

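The tip is at about (318,226), beside the seam0 end wall at (326,229). I'll zoom in to check it against the prediction of (316,223).

```bash
python3 - <<'E'
import cv2
i=cv2.imread("pics/w4.png")[130:265,140:360]
cv2.imwrite("pics/w4c.png",cv2.resize(cv2.convertScaleAbs(i,alpha=1.6,beta=-50),None,fx=3.6,fy=3.6,interpolation=cv2.INTER_CUBIC))
E
```

```text
(no output)
```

View pics/w4c.png

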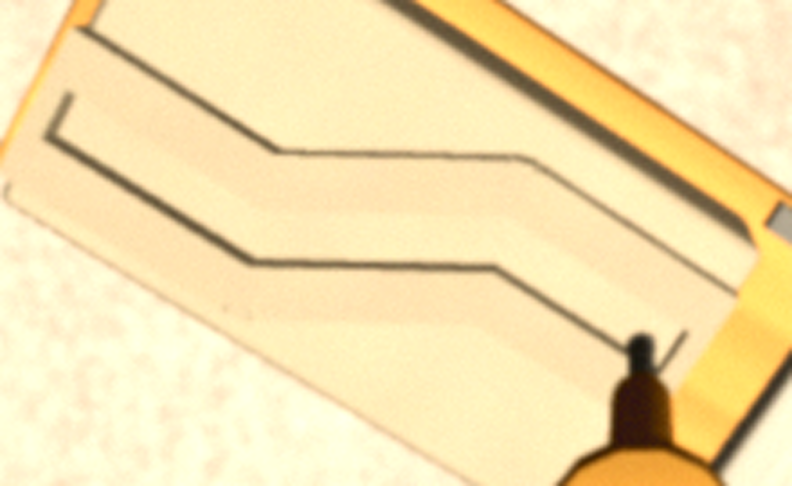

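```bash
python3 - <<'E'
from h import *
c=load("w4")
f=lambda L,z: unproj(c,np.array(L)/3.6+[140-.36,130-.36],z)[:,:2]
lo=f([[50,131],[252,258],[497,264],[625,346]],62)
up=f([[75,97],[285,212],[503,213],[688,325]],70)
end=f([[660,370]],62)
print(lo.round(1).tolist(),up.round(1).tolist(),end)
print("tip",f([[640,348]],78.5),manip.get_tool_pos())
# residuals vs w2 estimate: signed distance of w4 edge midpoints to w2 centre lines
L=[((447.5,182),-7.6),((497.9,189.55),23.3),((550,197.0),-7.6)]
for i,(p,a) in enumerate(L):
    a=np.radians(a);n=np.array([-np.sin(a),np.cos(a)])
    print([np.round((A[k]-p)@n,2) for A in (lo,up) for k in (i,i+1)])
E
```

```text
[[419.0, 179.7], [472.6, 171.2], [526.3, 194.4], [562.3, 188.8]] [[424.8, 191.6], [477.3, 187.0], [522.9, 207.8], [572.7, 201.7]] [[572.59222232 186.8760537 ]]
tip [[563.89099235 194.06721562]] [562.32200469 194.92298086 386.98911536]
[np.float64(-6.09), np.float64(-7.41), np.float64(6.53), np.float64(8.92)]
[np.float64(-6.89), np.float64(-6.8), np.float64(5.8), np.float64(6.87)]
[np.float64(-5.75), np.float64(-6.5), np.float64(7.13), np.float64(7.69)]
```

```bash
cat > path.py <<'E'
import numpy as np
def line(p,a): a=np.radians(a); return np.array(p,float),np.array([np.cos(a),np.sin(a)])
def meet(A,B): 
    s=np.linalg.solve(np.c_[A[1],-B[1]],B[0]-A[0]); return A[0]+s[0]*A[1]
Lf,Dg,Rt=line((447.5,182.1),-7.6),line((497.9,189.6),23.3),line((550,197.3),-7.6)
at=lambda L,x: L[0]+L[1]*(x-L[0][0])/L[1][0]
delta=np.array([1.6,-.86])
start=at(Rt,567.4);b2=meet(Rt,Dg);b4=meet(Dg,Lf);end=at(Lf,426.6)
W=[start,(start+b2)/2,b2,(b2+b4)/2,b4,(b4+end)/2,end]
E
python3 - <<'E'
from h import *
from path import *
print(np.round(W,1).tolist())
q=quat(np.radians(25.)); P=W[0]-delta
manip.servo_line([*P,387],q,feed=40); manip.pause(0.2)
f0=np.array(manip.get_wrist_force())
manip.servo_line([*P,376],q,feed=25,max_force=5)
print(manip.get_tool_pos(),np.array(manip.get_wrist_force())-f0)
hit=manip.servo_line([*P,371],q,feed=6,max_force=1.5)
manip.pause(.15)
print(hit,manip.get_tool_pos(),np.array(manip.get_wrist_force())-f0,manip.get_t())
E
```

```text
[[567.4, 195.0], [545.6, 197.9], [523.9, 200.8], [498.3, 189.8], [472.7, 178.7], [449.6, 181.8], [426.6, 184.9]]
[565.79956047 195.83490562 375.93990701] [-0.73214749 -0.7217262   0.49460162]
True [565.77930514 195.84221388 372.45118143] [ 2.02921637 -0.43645175  4.56992574] 18.1917
```

```bash
python3 - <<'E'
from h import *
from path import *
q=quat(np.radians(25.)); z=372.9
manip.servo_line([*(W[0]-delta),z],q,feed=5)
manip.pause(.1);print(np.round(manip.get_wrist_force(),1))
for a in W[1:]:
    h=manip.servo_line([*(a-delta),z],q,feed=22,max_force=8)
    print(h,np.round(manip.get_tool_pos(),2),np.round(manip.get_wrist_force(),1),manip.get_t())
    if h: break
E
```

```text
[1.  0.2 1. ]
False [544.01 198.8  372.83] [ 0.3 -0.5  0.1] 19.7917
False [522.32 201.64 372.9 ] [-0.1 -0.2 -0.5] 20.9417
False [496.73 190.69 372.87] [-1.  -0.4  0.2] 22.3583
False [471.17 179.63 372.9 ] [ 0.6  0.2 -0.9] 23.775
False [448.13 182.65 372.9 ] [-0.6  0.2  0.1] 24.9833
False [425.07 185.74 372.9 ] [-0.5  0.  -1.6] 26.1917
```

```bash
python3 - <<'E'
from h import *
q=quat(np.radians(25.)); g=np.load("grasp.npy")
p=np.array(manip.get_tool_pos()); a=np.radians(-7.6)
h=manip.servo_line([p[0]-5*np.cos(a),p[1]-5*np.sin(a),372.9],q,feed=8,max_force=2)
p2=np.array(manip.get_tool_pos());print(h,p2-p,manip.get_wrist_force())
manip.servo_line([*p[:2],373.2],q,feed=15)
manip.servo_line([*p[:2],500],q,feed=130)
manip.goto([*g[:2],500],q); manip.pause(.2)
print(manip.get_tool_pos(),manip.get_wrist_force())
print(manip.servo_line([*g[:2],345],q,feed=110,max_force=6))
manip.pause(.2);f0=np.array(manip.get_wrist_force())
h=manip.servo_line([*g[:2],330.5],q,feed=15,max_force=3)
print(h,manip.get_tool_pos(),np.array(manip.get_wrist_force())-f0,manip.get_t())
snap("scene","s5.png")
E
```

```text
True [-1.91865524  0.16882057 -0.12724124] [ 1.49184754 -0.33364508  1.31000026]
[ 483.02062852 -133.95464629  499.97407388] [ 0.52200446 -0.60822773 -0.70161098]
False
True [ 482.76266013 -135.1750117   330.98025237] [-1.07476085  0.60215838  6.46980045] 32.075
```

The end wall was felt about 2 mm past the finish, as planned, and the collar seated at its original height. Next I release, back off and check.

```bash
python3 - <<'E'
from h import *
q=quat(np.radians(25.)); g=np.load("grasp.npy")
manip.servo_line([*g[:2],331.0],q,feed=5)
manip.command_gripper(0.5)
manip.servo_line([*g[:2],430],q,feed=100)
manip.goto([475,-140,430],quat(np.radians(14.5))); manip.pause(.5)
w=snap("wrist","w6.png"); 
manip.goto([420,40,450],quat(np.radians(14.5)))
s=snap("scene","s6.png"); t=snap("top","t6.png")
a=cv2.resize(w["pixels"][170:290,270:390],(400,400)); b=cv2.resize(s["pixels"][70:400,200:530],(400,400))
cv2.imwrite("pics/final.png",np.hstack([a,b])); print(manip.get_t())
E
```

```text
36.075
```

View pics/final.png

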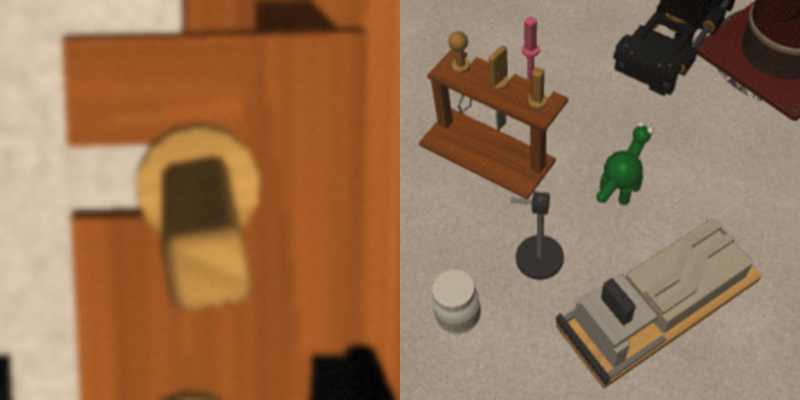

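The stylus hangs upright with its collar seated in its own fork (collar at (198,185) of the left panel). In the right panel the jaw is fully back at (615,305), and nothing else has moved.

```bash
python3 -c "
from workcell import manip
print(manip.sign_off())"
```

```text
the job is handed in; nothing more can be done
None
```

The job is handed in: I drew the jaw back to its stop, ran the stylus tip gently along the seam groove from the jaw end to the far end, and hung the stylus upright in its own fork. The last pictures, at about 36 s on the robot's clock, show nothing else disturbed.

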